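Slide the toy chest open past its spring catch

ROBOT

A 6-joint arm with a two-finger parallel gripper is mounted at the origin on the work surface. World frame = base frame: x ahead of the robot, y to its left, z up, the work surface at z = 0. Lengths are in mm, angles in rad, forces in N, time in s.
With the tool pointing down it reaches from about 400 to 925 mm from the base axis. Payload 12.5 kg.
Tool frame: the origin (TCP) lies midway between the tips of the shut fingers; the grasp point (between the pads) lies 19 mm behind it; z points along the fingers, y is the line along which they close (so a half turn about z gives the same grasp; the last joint's range is limited). The gripper opens to 95 mm and grips with 3 to 60 N. Pads are 20 mm wide; open, the fingers measure 119 mm over their backs; the gripper's body (75 mm by 180 mm) begins 59 mm behind the grasp point.
Start: joints at [-1.292, 0.491, 1.559, -0, 1.092, -0.106], TCP at [234.632, -579.305, 214.661] pointing down, gripper open.
Joint ranges: [-3.1, 3.1], [-0.84, 2.19], [0.05, 2.79], [-1.13, 4.28], [0.06, 2.93], [-2.69, 2.69]. Speed limits (rad/s): [2.22, 2.22, 2.79, 3.14, 3.14, 3.14].

INTERFACE

Orientations are given as [roll, pitch, yaw] about the fixed x, y, z axes, in that order (R = Rz(yaw) Ry(pitch) Rx(roll)).
In Python, from cell import env gives the robot as it stands.
- The arm moves only by the tool arm_command, never from a script. Its argument "targets" is a list of rows, each a list of 5 numbers: the shift along the tool's x, y, z in mm, then the turn about the tool's z in degrees, then the opening, from 0 (shut) to 1 (fully open). In form: [[tx, ty, tz, roll, fingers], ...]. A call has 1 to 5 rows; each row is the pose to reach, as a shift and turn from the pose commanded when the call began, along the tool's axes at that moment; what a row does not reach only later rows make up. A row lasts 1/10 s, in which the tool goes at most 50 mm and 8.59 degrees, less where a joint would pass 70% of its speed; a pose out of reach is approached as far as the arm can. A call with a gripper value outside its range is refused whole. The fingers move at their own pace and stop on an object; the grip force is fixed at half the most. Time passes only in rows, so rows that repeat a pose let the fingers close. It gives the time, the measured TCP pose, the force, the opening and the grip force at its end, in the units of the state.
- env.state(): the state, without advancing time (a new reading comes with each control period).
- env.read_camera(name): name is "scene" or "top" or "wrist"; returns a dict with "frame" (400x640x3 uint8, red, green, blue), "vertical_fov" (degrees; the focal length in pixels is half the picture's height over the tangent of half this angle, whatever the lens; pixels are square), "cx", "cy" (the principal point, pixels), "world_from_camera" (4x4, takes a point from camera to world coordinates); the wrist camera has in their place "hand_eye" (4x4, takes a point from camera to tool coordinates, whose origin is the TCP and whose axes are the flange's). Camera axes: x right, y down, z forward; pixel columns grow to the right and rows downward; lengths in mm; the calibration is good to about 2 mm. The wrist camera is an equidistant fisheye: a pixel r from the principal point sees the ray r / f radians off the axis. A picture is of the moment at which its call begins: read the wrist's pose just before it. There is no depth.
- env.job_done(): hands the job in; it is judged then, once.
The state is a dict: "t": time; "joints": joint angles; "qvel": joint speeds; "tau": joint torques, N m; "eef_pos": TCP position; "tcp_rot": TCP orientation; "ft_force": force on the tool from outside, world axes, zero at the start; "moment": the same for the moment, N m; "opening": opening from 0.0 (shut) to 1.0 (fully open); "grip_force": force on a finger pad.
Only numpy, scipy, OpenCV 4.12 (cv2) and the standard library are available. Lean on these libraries where they do the work, as an engineer would, in place of code of your own. Each camera call takes 0.05 s, during which the arm holds its last target. There are 200 camera calls.

TASK

The toy chest on the play table is shut: the red spring catch standing up in the cut-out of its white sliding lid locks it. With a fingertip press the catch down and, keeping it down, push the lid along past it until the catch springs up again behind the lid's end and holds the chest open; the lid should end no more than about half way out, still flat in its grooves and never lifted. Leave the teacup, saucepan, stool and armchair standing where they are.

Things in the scene. Friction and masses are not known exactly. Their poses are not given: they have to be found in the camera images.
- chest: Wooden toy chest fixed to the table, 200 mm wide (y), sides 89 mm high. Origin on the table under the shut lid's centre. Its +x is the way the lid slides open. Front end at x = -156 mm (89 mm high, shut lid butts on it); back end at x = +144 mm, 66 mm high, the lid slides out over it. Lid runs on ledges 70 mm up, under lips (top 89 mm, inwards to y = +-76 mm). Inside it is clear down to 57 mm up.
- lid: White plywood lid, loose in the grooves with 2 mm play at sides and above: 286 mm long (x), 172 wide (y), 9 thick, about 0.3 kg. Origin at the centre of its underside. Shut, it is at x = 0, y = 0, z = 70 mm in the chest's frame, same axes, its top 79 mm above the table. Slid open by d its origin is at x = d and its front end at x = d - 143 mm.
- cutout (a point): Centre, level with the lid's top face, of the rectangular cut-out right through the lid: 44 mm along x, 40 mm across (y). It lies at x = -91 mm, y = 0 in the lid's frame and moves with the lid; the lid can be pushed by a fingertip against the cut-out's edge.
- catch (a joint): Travel of the red spring catch, a push-down block in the chest. 0 = up (top 82 mm above the table, 3 mm proud of the lid, which can then move only 2 mm); 0.020 m = down on its stop (top 62 mm up). The lid passes only if it is down over 12 mm. Spring 3 N at the top, 8 N at the stop. Slid 10 mm or more, the lid itself keeps it down; past about 72 mm it springs up behind the lid's front end.
- catch_top (a point): Centre of the red catch's flat top, 40 mm along the chest's x axis, 34 mm across (y); at x = -91 mm, y = 0 in the chest's frame (the middle of the cut-out when the lid is shut). It moves up and down with the catch, not along with the lid.
- teacup: White ceramic teacup standing loose beside the chest, 76 mm across the rim, 56 mm high, handle at its +y side. Origin at the centre of its foot. Not to be disturbed.
- saucepan: Grey aluminium toy saucepan standing loose beside the chest, 90 mm across, 45 mm high, black handle reaching 125 mm along its +x. Origin at the centre of its underside. Not to be disturbed.
- stool: Yellow wooden stool, loose, seat 76 mm across, 90 mm high. Origin on the table below its middle. Not to be disturbed.
- armchair: Green plastic toy armchair, loose, 110 by 110 mm, 140 mm high at its back. Origin on the table below its middle. Not to be disturbed.

How it is judged (in metres and radians):
On the way, in this order (a step that is already met when the one before it is completed fails the run):
1. a fingertip holds the catch down below the lid while the lid is still shut (value of joint catch above 0.0122 m and contact force between the fingers and catch above 0.5 N and x of lid in the frame of chest below 0.008 m), for 0.05 s.
2. the lid has slid over the catch, which stays down under it (value of joint catch above 0.01 m and x of lid in the frame of chest above 0.025 m), for 0.05 s.
At the end, for the whole second after the job is handed in: The lid has slid open 70 to 165 mm from shut, lies flat in its grooves (tilt and skew under 0.06 rad) and at rest; the catch is fully up again behind it (within 2 mm); teacup, saucepan, stool and armchair upright within 20 mm of where they stood (x of lid in the frame of chest between 0.07 and 0.165 m and z of lid in the frame of chest between 0.06 and 0.08 m and angle between lid's own z axis and vertical below 0.06 rad and angle between the x axis of lid and the x axis of chest, either way round below 0.06 rad and value of joint catch below 0.002 m and linear speed of lid below 0.01 m/s and distance of each of teacup, saucepan, stool, armchair from where it was at the start of the episode below 0.02 m and angle between each of teacup, saucepan, stool, armchair's own z axis and vertical below 0.2 rad); the robot touches nothing.
It fails at once if the lid is lifted or prised out of its grooves (z of lid in the frame of chest above 0.085 m or angle between lid's own z axis and vertical above 0.12 rad).
It fails at once if the lid is pushed farther than 200 mm, nearly out of the chest (x of lid in the frame of chest above 0.2 m).
It fails at once if the teacup, saucepan, stool or armchair is pushed, lifted or tipped (distance of any of teacup, saucepan, stool, armchair from where it was at the start of the episode above 0.03 m or angle between any of teacup, saucepan, stool, armchair's own z axis and vertical above 0.3 rad).
It also fails if it takes over 32 s, if anything falls off the work surface, if the arm or the gripper's body presses on something with over 40 N, if the wrist force passes 120 N, or if a joint passes its speed limit or range.

## Working session

There is one attempt and no reset: what is moved stays moved. The work goes in short steps, Python scripts to look and compute and a tool call to move; the robot and the scene stay as the last step left them, time stands still between calls to the robot, and variables do not carry over. Pictures are saved under pics/ and viewed, at most 10 in all, crops included, and the job is handed in when it is done.

Besides the shell and the picture viewer there is one more tool, called after "Call:" as name(argument=value, ...) on one line, values as JSON. arm_command: Moves the arm, as the interface text tells. Its arguments: {"type":"object","properties":{"targets":{"type":"array","items":{"type":"array","items":{"type":"number"}}}},"required":["targets"]}

```bash
mkdir -p pics
python3 - <<'E'
from cell import env
import cv2,numpy as np
s=env.state();print(s)
for n in("scene","top"):
    c=env.read_camera(n);cv2.imwrite(f"pics/{n}0.png",c["frame"][:,:,::-1])
    np.savez(f"pics/{n}0.npz",**c);print(n,c["vertical_fov"],c["cx"],c["cy"],c["world_from_camera"].round(3).tolist())
E
```

```text
{'t': 0.0, 'joints': array([-1.29161268e+00,  4.91561158e-01,  1.55947298e+00,  7.28979970e-07,
        1.09168871e+00, -1.05618168e-01]), 'qvel': array([ 0.0001199 ,  0.00087657,  0.00027407,  0.00133194, -0.00166908,
        0.00134058]), 'tau': array([-3.41326857e-03, -6.12652016e+01, -2.58184719e+01,  6.91384356e-02,
        4.81949409e-02, -1.41122696e-04]), 'eef_pos': array([ 234.55034518, -579.04696946,  214.05265133]), 'tcp_rot': array([-3.14046882e+00, -1.19790444e-04,  3.84801410e-01]), 'ft_force': array([0.12120242, 0.025728  , 0.86228227]), 'moment': array([-0.02823999,  0.00123898,  0.00698796]), 'grip_force': 0.0, 'opening': 1.0048196583108253}
scene 52.20744955916534 320.4800100753942 204.01552977131618 [[0.755, 0.403, -0.517, 1151.293], [0.656, -0.463, 0.597, -834.09], [0.001, -0.789, -0.614, 774.2], [0.0, 0.0, 0.0, 1.0]]
top 51.859918454069984 317.5218127467892 196.33031625378672 [[0.003, -0.987, 0.16, 416.364], [-1.0, -0.001, 0.014, -182.955], [-0.014, -0.16, -0.987, 1099.969], [0.0, 0.0, 0.0, 1.0]]
```

View pics/scene0.png

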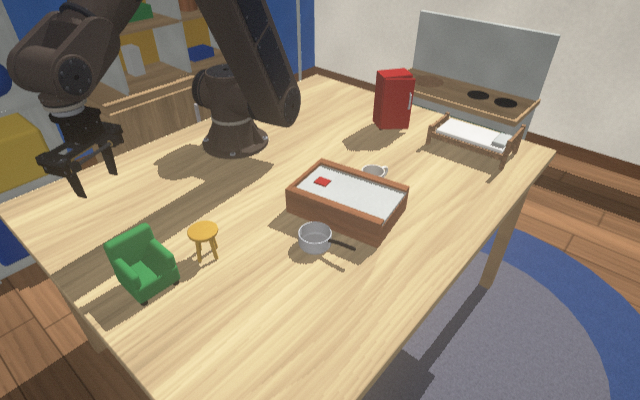

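View pics/top0.png

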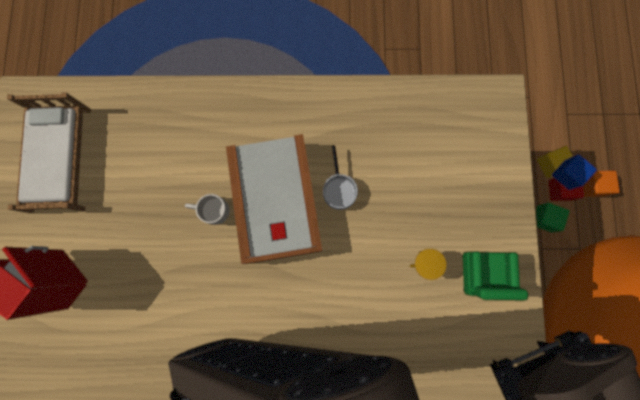

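The scene view shows the shut chest, with the red catch at about (322,182). In the top view the catch is at (278,231) and the lid runs upwards and slightly left, away from the robot. The teacup is at (210,208), saucepan (340,191), stool (430,264) and armchair (492,276).

```bash
cat > h.py <<'E'
import numpy as np,cv2
def ray(c,uv):
    f=200/np.tan(np.radians(float(c["vertical_fov"]))/2);M=c["world_from_camera"]
    d=M[:3,:3]@np.array([(uv[0]-c["cx"])/f,(uv[1]-c["cy"])/f,1]);return M[:3,3],d
def onplane(c,uv,z):
    o,d=ray(c,uv);return o+d*(z-o[2])/d[2]
def red(c,box):
    im=c["frame"].astype(int);m=((im[:,:,0]>130)&(im[:,:,1]<70)&(im[:,:,2]<70)).astype(np.uint8)
    k=np.zeros_like(m);x0,y0,x1,y1=box;k[y0:y1,x0:x1]=1;return m*k
E
python3 - <<'E'
from h import *
t=np.load("pics/top0.npz");s=np.load("pics/scene0.npz")
for c,b in((t,(255,205,305,255)),(s,(300,165,345,200))):
    m=red(c,b);ys,xs=np.nonzero(m);uv=(xs.mean(),ys.mean());print(len(xs),uv,onplane(c,uv,82).round(1))
    P=np.array([onplane(c,(x,y),82)[:2] for x,y in zip(xs,ys)],np.float32);print(cv2.minAreaRect(P))
im=t["frame"].astype(int)
m=((im.min(2)>110)&(im.max(2)-im.min(2)<30)).astype(np.uint8)
m[:, :225]=0;m[:,325:]=0;m[:130]=0;m[262:]=0
m=cv2.morphologyEx(m,cv2.MORPH_CLOSE,np.ones((25,25)))
n,l,st,_=cv2.connectedComponentsWithStats(m);i=1+st[1:,4].argmax();print(st[i])
ys,xs=np.nonzero(l==i)
P=np.array([onplane(t,(x,y),79)[:2] for x,y in zip(xs,ys)],np.float32);r=cv2.minAreaRect(P);print(r,cv2.boxPoints(r))
# brown chest outline
m=((im[:,:,0]-im[:,:,2]>45)&(im[:,:,0]<185)&(im[:,:,1]<105)).astype(np.uint8)
m[:, :220]=0;m[:,325:]=0;m[:130]=0;m[268:]=0
ys,xs=np.nonzero(cv2.morphologyEx(m,cv2.MORPH_OPEN,np.ones((3,3))))
P=np.array([onplane(t,(x,y),89)[:2] for x,y in zip(xs,ys)],np.float32);r=cv2.minAreaRect(P);print(r,cv2.boxPoints(r))
E
```

```text
161 (np.float64(277.527950310559), np.float64(230.50310559006212)) [495.7 -69.4  82. ]
((495.6661682128906, -69.03651428222656), (36.59918975830078, 29.25606918334961), 13.443239212036133)
0 (np.float64(nan), np.float64(nan)) [nan nan nan]<stdin>:4: RuntimeWarning: Mean of empty slice.
  ret = ret.dtype.type(ret / rcount)
Traceback (most recent call last):
cv2.error: OpenCV(4.12.0) /io/opencv/modules/imgproc/src/convhull.cpp:143: error: (-215:Assertion failed) total >= 0 && (depth == CV_32F || depth == CV_32S) in function 'convexHull'
```

```bash
sed -i 's/im\[:,:,0\]>130)&(im\[:,:,1\]<70)&(im\[:,:,2\]<70)/im[:,:,0]>110)\&(im[:,:,0]>2.2*im[:,:,1])\&(im[:,:,0]>2.2*im[:,:,2])/' h.py
python3 - <<'E'
from h import *
t=np.load("pics/top0.npz");s=np.load("pics/scene0.npz")
print(s["frame"][182,322])
for c,b in((t,(255,205,305,255)),(s,(310,172,335,190))):
    m=red(c,b);ys,xs=np.nonzero(m)
    if len(xs)<5: continue
    uv=(xs.mean(),ys.mean());print(len(xs),uv,onplane(c,uv,82).round(1))
    P=np.array([onplane(c,(x,y),82)[:2] for x,y in zip(xs,ys)],np.float32);print(cv2.minAreaRect(P))
im=t["frame"].astype(int)
m=((im.min(2)>110)&(im.max(2)-im.min(2)<30)).astype(np.uint8)
m[:, :225]=0;m[:,325:]=0;m[:130]=0;m[262:]=0
m=cv2.morphologyEx(m,cv2.MORPH_CLOSE,np.ones((25,25)))
n,l,st,_=cv2.connectedComponentsWithStats(m);i=1+st[1:,4].argmax();print(st[i])
ys,xs=np.nonzero(l==i)
P=np.array([onplane(t,(x,y),79)[:2] for x,y in zip(xs,ys)],np.float32);r=cv2.minAreaRect(P);print(r,cv2.boxPoints(r))
m=((im[:,:,0]-im[:,:,2]>45)&(im[:,:,0]<185)&(im[:,:,1]<105)).astype(np.uint8)
m[:, :220]=0;m[:,325:]=0;m[:130]=0;m[268:]=0
ys,xs=np.nonzero(cv2.morphologyEx(m,cv2.MORPH_OPEN,np.ones((3,3))))
P=np.array([onplane(t,(x,y),89)[:2] for x,y in zip(xs,ys)],np.float32);r=cv2.minAreaRect(P);print(r,cv2.boxPoints(r))
E
```

```text
[203  82  73]
202 (np.float64(277.71287128712873), np.float64(230.85148514851485)) [494.8 -69.9  82. ]
((494.98193359375, -69.79612731933594), (38.013240814208984, 32.20518493652344), 9.33418083190918)
73 (np.float64(322.013698630137), np.float64(181.0958904109589)) [498.8 -74.3  82. ]
((498.29449462890625, -74.58103942871094), (36.55851745605469, 28.58908462524414), 10.410199165344238)
[ 239  138   72  118 6303]
((585.4786987304688, -58.330535888671875), (285.33428955078125, 143.25933837890625), 9.586838722229004) [[ 432.87463   -11.461332]
 [ 456.7334   -152.71994 ]
 [ 738.08276  -105.19974 ]
 [ 714.224      36.05887 ]]
((576.4496459960938, -56.932350158691406), (303.6478576660156, 204.38201904296875), 9.288408279418945) [[ 410.12228    19.413755]
 [ 443.11044  -182.2885  ]
 [ 742.777    -133.27846 ]
 [ 709.7888     68.4238  ]]
```

Call:
arm_command(targets=[[29, -25, 0, 0, 0], [58, -50, 0, 0, 0], [87, -75, 0, 0, 0], [116, -100, 0, 0, 0], [144, -124, 0, 0, 0]])

```text
t: 0.6
eef_pos: [321.9, -408.7, 214.4]
tcp_rot: [-3.141, 0.0, 0.385]
ft_force: [0.2, -0.4, 0.4]
opening: 0.634
grip_force: 0.0
```

Call:
arm_command(targets=[[29, -25, 0, 0, 0], [58, -50, 0, 0, 0], [87, -75, 0, 0, 0], [116, -100, 0, 0, 0], [144, -124, 0, 0, 0]])

```text
t: 1.1
eef_pos: [408.9, -239.8, 214.6]
tcp_rot: [-3.141, 0.0, 0.385]
ft_force: [0.7, -0.6, 0.5]
opening: 0.213
grip_force: 0.0
```

Call:
arm_command(targets=[[29, -25, 0, 4, 0], [58, -50, 0, 8, 0], [87, -75, 0, 12.6, 0], [115, -100, 0, 12.6, 0], [115, -124, 0, 12.6, 0]])

```text
t: 1.6
eef_pos: [470.2, -81.3, 214.3]
tcp_rot: [3.142, -0.001, 0.166]
ft_force: [-0.1, 0.1, 0.2]
opening: 0.006
grip_force: 0.0
```

Call:
arm_command(targets=[[0, 0, 20, 0, 0], [0, 0, 30, 0, 0], [0, 0, 30, 0, 0]])

```text
t: 1.9
eef_pos: [468.0, -83.2, 183.5]
tcp_rot: [-3.14, 0.002, 0.165]
ft_force: [-1.3, 0.0, -0.1]
opening: 0.006
grip_force: 0.0
```

```bash
cat > w.py <<'E'
from h import *
from cell import env
from scipy.spatial.transform import Rotation as R
def wrist(name,z=82):
    s=env.state();c=env.read_camera("wrist");cv2.imwrite(f"pics/{name}.png",c["frame"][:,:,::-1])
    f=200/np.tan(np.radians(c["vertical_fov"])/2);H=c["hand_eye"];Rt=R.from_euler("xyz",s["tcp_rot"]).as_matrix()
    m=red(c,(0,0,640,400));n,l,st,ce=cv2.connectedComponentsWithStats(m);i=1+st[1:,4].argmax();print(st[i],ce[i])
    def w(u,v):
        p=np.array([u-c["cx"],v-c["cy"]]);r=np.hypot(*p);a=r/f;d=np.array([*(p/r*np.sin(a)),np.cos(a)])
        o=Rt@H[:3,3]+s["eef_pos"];d=Rt@H[:3,:3]@d;return (o+d*(z-o[2])/d[2])
    ys,xs=np.nonzero(l==i);P=np.array([w(x,y)[:2] for x,y in zip(xs,ys)],np.float32)
    print("tcp",s["eef_pos"].round(1),"catch rect",cv2.minAreaRect(P))
    return c,s,w
E
python3 -c "
from w import *
wrist('w1')
c=env.read_camera('scene');m=red(c,(310,150,345,190));ys,xs=np.nonzero(m);print(len(xs))"
```

```text
[ 294  143   39   45 1719] [313.26992437 164.95346131]
tcp [468.  -83.2 183.5] catch rect ((499.6019287109375, -69.5985336303711), (39.65824890136719, 33.8333625793457), 9.502558708190918)
72
```

View pics/w1.png

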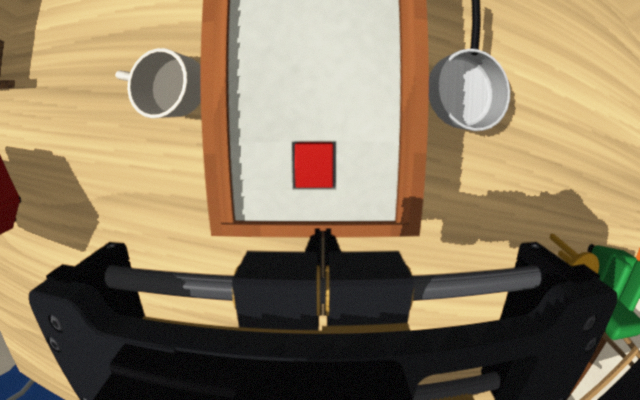

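The wrist view shows the catch at (313,165), with the shut fingers just short of it at about (322,240). The catch is at about (498,-70) and the yaw is 9.5 deg. Next I go over it and down to just above.

Call:
arm_command(targets=[[18, -4, 25, 0, 0], [35, -8, 50, 0, 0], [35, -8, 75, 0, 0], [35, -8, 90, 0, 0], [35, -8, 90, 0, 0]])

```text
t: 2.5
eef_pos: [501.3, -69.9, 93.5]
tcp_rot: [-3.141, 0.002, 0.164]
ft_force: [0.2, 0.2, 1.1]
opening: 0.005
grip_force: 0.0
```

```bash
python3 -c "
from w import *
print(env.state()['eef_pos'],env.state()['tcp_rot']);c=env.read_camera('wrist');cv2.imwrite('pics/w2.png',c['frame'][:,:,::-1])"
```

```text
[501.31878425 -69.92682228  93.46324539] [-3.14060539e+00  2.34367199e-03  1.64132090e-01]
```

View pics/w2.png

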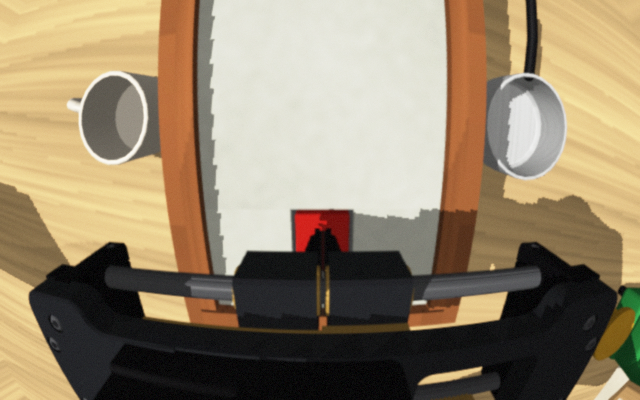

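The fingertip (about (322,232)) is over the red catch, which spans columns 293-352, so it is centred. Pressing down.

Call:
arm_command(targets=[[0, 0, 10, 0, 0], [0, 0, 18, 0, 0], [0, 0, 25, 0, 0], [0, 0, 29, 0, 0], [0, 0, 29, 0, 0]])

```text
t: 3.05
eef_pos: [502.5, -70.0, 65.6]
tcp_rot: [3.141, -0.002, 0.165]
ft_force: [0.9, -2.7, 7.2]
opening: 0.003
grip_force: 3.4
```

Call:
arm_command(targets=[[0, 0, 0, 0, 0], [0, 0, 0, 0, 0]])

```text
t: 3.25
eef_pos: [502.5, -70.0, 66.0]
tcp_rot: [3.14, -0.002, 0.165]
ft_force: [0.6, -3.4, 6.5]
opening: 0.004
grip_force: 3.4
```

Call:
arm_command(targets=[[5, 0, 0, 0, 0], [10, 0, 0, 0, 0], [15, 0, 0, 0, 0], [20, 0, 0, 0, 0], [25, 0, 0, 0, 0]])

```text
t: 3.75
eef_pos: [525.1, -65.4, 65.6]
tcp_rot: [-3.141, 0.003, 0.165]
ft_force: [-6.6, -1.7, 9.2]
opening: 0.004
grip_force: 4.7
```

Call:
arm_command(targets=[[5, 0, 0, 0, 0], [10, 0, 0, 0, 0], [15, 0, 0, 0, 0], [20, 0, 0, 0, 0], [25, 0, 0, 0, 0]])

```text
t: 4.25
eef_pos: [551.0, -61.3, 65.3]
tcp_rot: [-3.141, 0.001, 0.165]
ft_force: [-4.3, -0.6, 0.5]
opening: 0.0
grip_force: 2.4
```

```bash
python3 -c "
from w import *
c=env.read_camera('wrist');cv2.imwrite('pics/w3.png',c['frame'][:,:,::-1])"
```

```text
(no output)
```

View pics/w3.png

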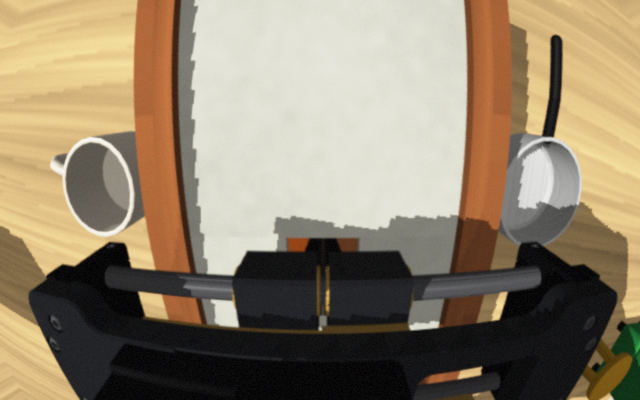

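The red catch is now under the lid. The cut-out (287-358, 238) shows brown inside, and the finger is against its front edge with the lid about 40 mm open. Continuing.

Call:
arm_command(targets=[[6, 0, 0, 0, 0], [12, 0, 0, 0, 0], [18, 0, 0, 0, 0], [24, 0, 0, 0, 0], [30, 0, 0, 0, 0]])

```text
t: 4.8
eef_pos: [580.5, -56.4, 65.3]
tcp_rot: [-3.141, 0.001, 0.165]
ft_force: [-0.0, -0.6, -0.7]
opening: 0.006
grip_force: 0.6
```

Call:
arm_command(targets=[[6, 0, 0, 0, 0], [12, 0, 0, 0, 0], [18, 0, 0, 0, 0], [24, 0, 0, 0, 0], [30, 0, 0, 0, 0]])

```text
t: 5.3
eef_pos: [610.8, -51.5, 65.6]
tcp_rot: [3.141, -0.0, 0.165]
ft_force: [-1.6, -0.4, -0.2]
opening: 0.003
grip_force: 0.7
```

Call:
arm_command(targets=[[3, 0, 0, 0, 0], [5, 0, 0, 0, 0], [5, 0, 0, 0, 0], [2, 0, 0, 0, 0], [0, 0, 0, 0, 0]])

```text
t: 5.8
eef_pos: [610.0, -51.6, 65.7]
tcp_rot: [3.141, -0.0, 0.165]
ft_force: [0.7, -0.4, -0.4]
opening: 0.006
grip_force: 0.0
```

Call:
arm_command(targets=[[0, 0, -10, 0, 0], [0, 0, -25, 0, 0], [0, 0, -60, 0, 0], [0, 0, -100, 0, 0], [0, 0, -120, 0, 0]])

```text
t: 6.3
eef_pos: [611.0, -51.7, 189.8]
tcp_rot: [3.14, -0.004, 0.165]
ft_force: [-0.4, 0.1, -0.2]
opening: 0.008
grip_force: 0.0
```

Call:
arm_command(targets=[[-40, 0, 0, 0, 0], [-80, 0, 0, 0, 0], [-120, 0, 0, 0, 0], [-140, 0, 0, 0, 0], [-140, 0, 0, 0, 0]])

```text
t: 6.8
eef_pos: [470.3, -74.7, 186.7]
tcp_rot: [3.141, -0.001, 0.164]
ft_force: [1.3, -0.1, -0.3]
opening: 0.005
grip_force: 0.0
```

```bash
python3 -c "
from w import *
c,s,w=wrist('w4')
c=env.read_camera('scene');cv2.imwrite('pics/s4.png',c['frame'][:,:,::-1])"
```

```text
[ 304  146   38   47 1726] [322.42468134 168.42410197]
tcp [470.3 -74.7 186.7] catch rect ((499.44219970703125, -70.15440368652344), (42.07842254638672, 33.70054626464844), 9.44148063659668)
```

View pics/w4.png

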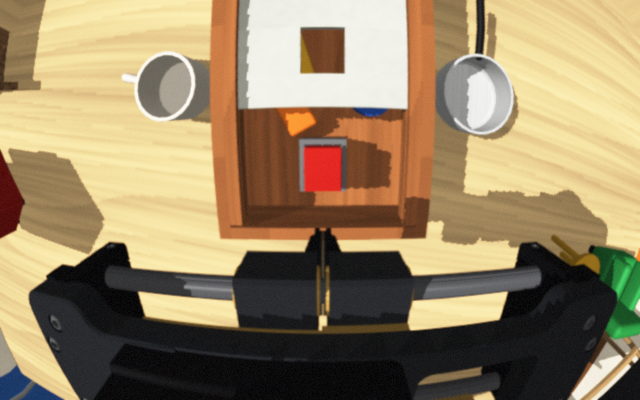

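View pics/s4.png

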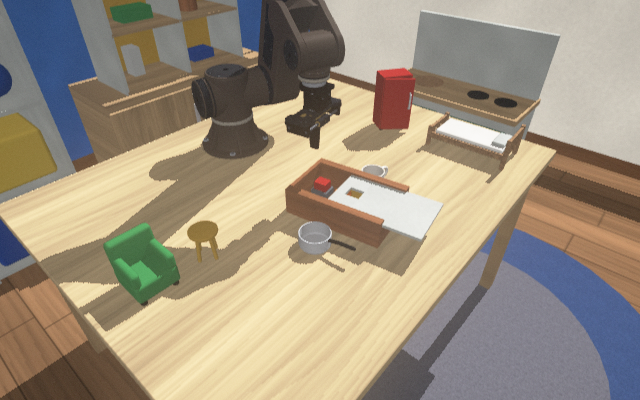

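The catch (322,168) is up behind the lid's end (row 107), and the lid lies flat. The loose things haven't moved. Now measuring how far the lid is open from the cut-out centre (322,50) in this wrist view, then handing in if it is within 70-165 mm.

```bash
python3 -c "
from w import *
c,s,w=wrist('w5',79)
d=np.hypot(*(w(322.5,49.5)-np.array([499,-70,79]))[:2]);print('open',d,'end',np.hypot(*(w(323,107)-np.array([499,-70,79]))[:2])+52)
if 80<d<155: print(env.job_done())"
```

```text
[ 303  149   38   46 1661] [321.8410596  171.29440096]
tcp [472.9 -74.7 186.5] catch rect ((499.448486328125, -69.92257690429688), (41.788822174072266, 33.37641525268555), 10.13759994506836)
open 111.34536394145321 end 110.86469224351609
the job is handed in; nothing more can be done
None
```

The lid is about 111 mm open and flat in its grooves, the catch is up behind it, the teacup, saucepan, stool and armchair look unmoved, and the job is handed in (no verdict was returned).

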